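# Clamp the glued batten to the box wall

## Task

A batten has just been glued to the outside of the plywood box's wall. Lift the spring clamp up off its fork on the stand and press it down over the wall and the batten together, near the middle of the batten, until its head sits flush on the wall's top edge; let go and leave it there. Leave the mallet hanging and do not knock over the spray cans.

Things in the scene. Friction and masses are not known exactly. Their poses are not given: they have to be found in the camera images.
- clamp: Press-on spring clamp, dark steel, hung upright by its flat head on one of the stand's two forks, axes parallel to the stand's. Origin: throat, middle of the head's underside, where a clamped edge comes to rest; z up, x across the jaws, y along the edge. Head 52 (y) x 44 (x -20 to 24) x 12 high. Total height 106. Not squeezed open: pushing it down over an edge (about 10 N) spreads the jaws
- clamp_jaw (a joint): opening of the clamp's sprung jaw: 0 at rest (shut), about 0.12 rad when the clamp grips the 18 mm of wall and batten, at most 0.7
- stand: Fixed wooden stand, base 110 x 240, origin at the centre of its underside. Two steel forks at y = -65 and 65 point to its own -x. Each: two prongs 8 thick, 32 clear between, top at z = 120, from a cross beam at x = 27 (top z = 118) to upturned tips at x = -34 that end 12 above the prongs: lift hung things 15 or more before moving them sideways. Nothing else rises above the beam
- craft_box: Fixed open plywood box without lid, 280 (y) x 180 (x) x 80 high, walls 9 thick, inner floor 8 high. Origin: underneath the middle of the wall on its +x side (the wall farther from the robot); the box lies from x = -175 to x = 4.5. The batten is glued on the outer (+x) face of this wall.
- batten_top (a point): Middle, along the batten and across the 18 mm of wall plus batten, of their common top edge, 80 above the table. x points outward from the box across the sandwich (wall from -9 to 0, batten from 0 to 9), y along the edge, z up. The batten is a piece 70 long (y), 9 thick, 42 high, flush with the wall's top.
- mallet: small wooden mallet hanging by its head (66 x 38 x 36 high) on the other fork, handle 85 down; origin: middle of the head's underside
- spray_can_a: spray can, 65 in diameter, 168 tall, standing; origin at the centre of its underside
- spray_can_b: a second such spray can, standing; origin at the centre of its underside
- clamp_handle (a point): middle of the clamp's black upright handle: a block 26 (y) x 18 (x) standing on the head, z 12 to 52 above the throat; this point lies 32 above the throat
- clamp_mouth (a point): middle of the clamp's open mouth, 54 below the throat, about 31 wide in x. Both jaws are 24 wide (y). Fixed jaw on the -x side: inner face at x = -9 down to z = -32, then flared out to x = -16. Sprung jaw on the +x side, hinged beside the head: narrowest gap about 15 at z = -26, then flared out to x = 15 at the bottom (x, z from the throat)

How it is judged:
By the outcome, as a careful person would: the job done as asked, in the order asked, and still so for the second after the job is handed in, with the robot touching nothing.
It also fails if it takes over 45 s, if anything falls off the work surface, if the arm or the gripper's body presses on something with over 40 N, if the wrist force passes 120 N, or if a joint passes its speed limit or range.

## Robot

A 7-joint arm with a two-finger parallel gripper is mounted at the origin on the work surface. World frame = base frame: x ahead of the robot, y to its left, z up, the work surface at z = 0. Lengths are in m, angles in rad, forces in N, time in s.
With the tool pointing down it reaches from about 0.4 to 0.85 m from the base axis. Payload 10.4 kg.
Tool frame: the origin (TCP) lies at the very end of the fingers, on their centre line; the grasp point (between the pads) lies 19 mm behind it; z points along the fingers, y is the line along which they close (so a half turn about z gives the same grasp; the last joint's range is limited). The gripper opens to 87 mm and grips with 3 to 60 N. Pads are 19 mm wide; open, the fingers measure 117 mm over their backs; the gripper's body (75 mm by 190 mm) begins 51 mm behind the grasp point.
Start: joints at [1.278, 0.332, -0.065, 1.46, 0.022, 1.35, -0.088], TCP at [0.167, -0.602, 0.195] pointing down, gripper open.
Joint ranges: [-2.6, 2.6], [-0.5, 2.12], [-1.47, 1.34], [0.16, 2.42], [-1.27, 4.41], [0.06, 2.06], [-2.6, 2.6]. Speed limits (rad/s): [2.22, 2.22, 2.79, 2.79, 3.14, 3.14, 3.14].

## Interface

Orientations are given as a unit quaternion [x, y, z, w].
In Python, from bench import * gives the robot as it stands.
- The arm moves only by the tool carry_out, never from a script. Its argument "deltas" is a list of rows, each an object with "hand": the finger opening in mm, from 0 to 87; "dp": the shift along the tool's x, y, z each as a share of 250 mm, from -1 to 1, a list of three; "spin": the turn about the tool's z as a share of pi rad, from -1 to 1. In form: [{"hand": hand, "dp": [dx, dy, dz], "spin": spin}, ...]. A call has 1 to 20 rows; each row is the pose to reach, as a shift and turn from the pose commanded when the call began, along the tool's axes at that moment, turning the shorter way round; what a row does not reach only later rows make up. A row lasts 1/10 s, in which the tool goes at most 50 mm and 8.59 degrees, less where a joint would pass 70% of its speed; a pose out of reach is approached as far as the arm can. A call with a number of a shift or a turn outside -1 to 1 is refused whole. A call with a gripper value outside its range is refused whole. The fingers move at their own pace and stop on an object; "force" is the grip in N (left out, the last holds). Time passes only in rows, so rows that repeat a pose let the fingers close. It gives the time, the measured TCP pose, the force, the opening and the grip force at its end, in the units of the state.
- read_state(): the state, without advancing time (a new reading comes with each control period).
- camera(name): name is "scene" or "top" or "wrist"; returns the picture (420x560x3 uint8, red, green, blue); there is no depth.
- get_calibration(name): a dict with "fx", "fy", "cx", "cy" (pixels), "k1" (the pictures are not rectified: a ray, as slopes to the right and down, at radius r is drawn at 1 + k1 r^2 times it, then the intrinsics apply), "R" (3x3) and "t" (3): a world point X has camera coordinates R X + t; the wrist camera has in their place "mount" (4x4, takes a point from camera to tool coordinates, whose origin is the TCP and whose axes are the flange's). Camera axes: x right, y down, z forward; pixel columns grow to the right and rows downward; lengths in m; the calibration is good to about 2 mm. A picture is of the moment at which its call begins: read the wrist's pose just before it. get_calibration takes no time and is no camera call.
- close_job(): hands the job in; it is judged then, once.
The state is a dict: "time": time; "joint_positions": joint angles; "joint_vel": joint speeds; "joint_torque": joint torques, N m; "ee_pos": TCP position; "eef_rot": TCP orientation; "ft_force": force on the tool from outside, world axes, zero at the start; "torque": the same for the moment, N m; "width": finger opening in m; "grip_force": force on a finger pad.
Only numpy, scipy, OpenCV 4.12 (cv2) and the standard library are available. Lean on these libraries where they do the work, as an engineer would, in place of code of your own. Each camera call takes 0.05 s, during which the arm holds its last target. There are 200 camera calls.

## Working session

There is one attempt and no reset: what is moved stays moved. The work goes in short steps, Python scripts to look and compute and a tool call to move; the robot and the scene stay as the last step left them, time stands still between calls to the robot, and variables do not carry over. Pictures are saved under pics/ and viewed, at most 10 in all, crops included, and the job is handed in when it is done.

Besides the shell and the picture viewer there is one more tool, called after "Call:" by a JSON object that holds its "op" and its "data", one argument or row to a line. carry_out: Moves the arm, as the interface text tells. Its arguments: {"type":"object","properties":{"deltas":{"type":"array","items":{"type":"object","properties":{"hand":{"type":"number"},"dp":{"type":"array","items":{"type":"number","minimum":-1,"maximum":1}},"spin":{"type":"number","minimum":-1,"maximum":1}}}},"force":{"type":"number"}},"required":["deltas"]}

```bash
mkdir -p pics
python3 - <<'E'
from bench import *
import cv2
s=read_state();print(s)
for n in ["scene","top"]:
    cv2.imwrite(f"pics/{n}0.png",camera(n)[:,:,::-1]);print(n,get_calibration(n))
print(get_calibration("wrist"))
E
```

```text
{'time': 0.0, 'joint_positions': array([ 1.27839336,  0.33286828, -0.0647208 ,  1.46097843,  0.02159766,
        1.34987436, -0.08852485]), 'joint_vel': array([-0.00103775, -0.00027004,  0.00025885,  0.00233572, -0.00011333,
        0.00037264,  0.0003819 ]), 'joint_torque': array([-1.06505853e-03, -6.23273921e+01,  2.38095748e-02, -3.89900136e+01,
       -6.14511967e-02,  3.99644079e-02,  7.18273850e-05]), 'ee_pos': array([ 0.16647733, -0.6019676 ,  0.19413854]), 'eef_rot': array([ 9.90913251e-01,  1.34500619e-01, -1.25020204e-04, -7.05435168e-04]), 'ft_force': array([0.25439122, 0.16443632, 0.88645019]), 'torque': array([-0.00572598, -0.00891579, -0.0447082 ]), 'grip_force': 0.0, 'width': 0.08725714452075573}
scene {'fx': 495.5751877183042, 'fy': 495.5751877183042, 'cx': 277.1086202801839, 'cy': 213.60205510385538, 'k1': -0.027803443381037553, 'R': array([[-0.66873315,  0.74322069,  0.0204691 ],
       [ 0.4028443 ,  0.3853348 , -0.83020092],
       [-0.62490996, -0.54693701, -0.55708837]]), 't': array([ 0.36693278, -0.13249549,  1.6483188 ])}
top {'fx': 394.72991694067747, 'fy': 394.72991694067747, 'cx': 276.9846243598997, 'cy': 205.2255962564003, 'k1': -0.06680208868031245, 'R': array([[-0.00763864, -0.9998109 , -0.0178834 ],
       [-0.98450919,  0.01065208, -0.17500913],
       [ 0.17516653,  0.01626954, -0.98440438]]), 't': array([0.05207437, 0.58681078, 0.83396685])}
{'fx': 315.37744200673194, 'fy': 315.37744200673194, 'cx': 276.7390023074357, 'cy': 211.904736672723, 'k1': -0.04110479754129315, 'mount': array([[-2.15712821e-04, -9.53335996e-01, -3.01911299e-01,
         8.41331772e-02],
       [ 9.99999975e-01, -1.88158943e-04, -1.20347013e-04,
        -3.53399854e-04],
       [ 5.79238286e-05, -3.01911317e-01,  9.53336013e-01,
        -1.90449450e-01],
       [ 0.00000000e+00,  0.00000000e+00,  0.00000000e+00,
         1.00000000e+00]])}
```

View pics/scene0.png

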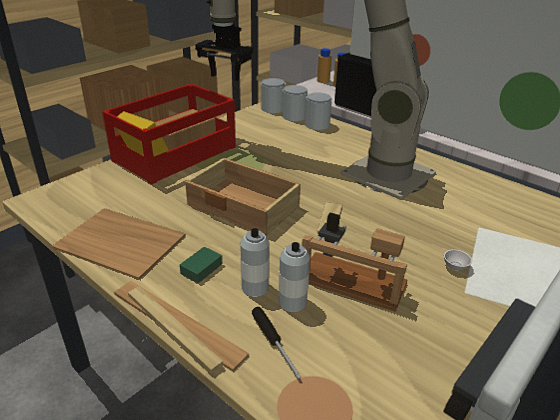

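View pics/top0.png

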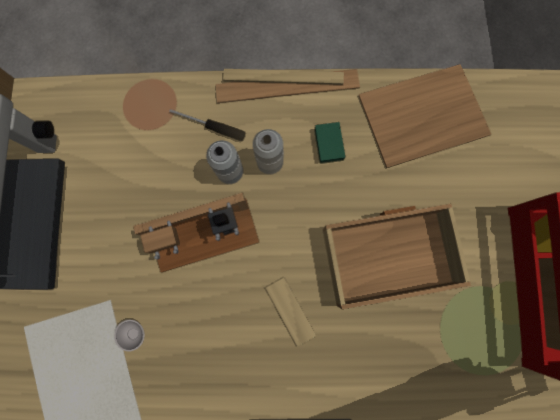

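The scene view shows the clamp (black handle, about (333,222)) on the stand's right-hand fork and the mallet at (388,245). The batten is on the far wall at (215,200). In the top view the clamp is at (222,220), the mallet at (158,238), the batten near (393,211), and the cans at (225,165) and (268,155). I'll enlarge the key areas.

Run:
```python
import cv2,numpy as np
t=cv2.imread("pics/top0.png")
a=cv2.resize(t[180:280,125:265],None,fx=5,fy=5,interpolation=cv2.INTER_CUBIC)[:,:700]
b=cv2.resize(t[195:315,320:470],None,fx=5,fy=5,interpolation=cv2.INTER_CUBIC)
cv2.imwrite("pics/tA.png",a);cv2.imwrite("pics/tB.png",b)
```

```text
(no output)
```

View pics/tA.png

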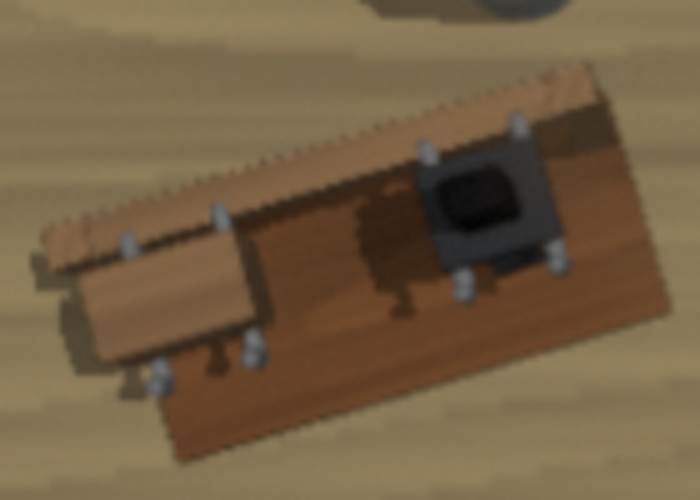

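View pics/tB.png

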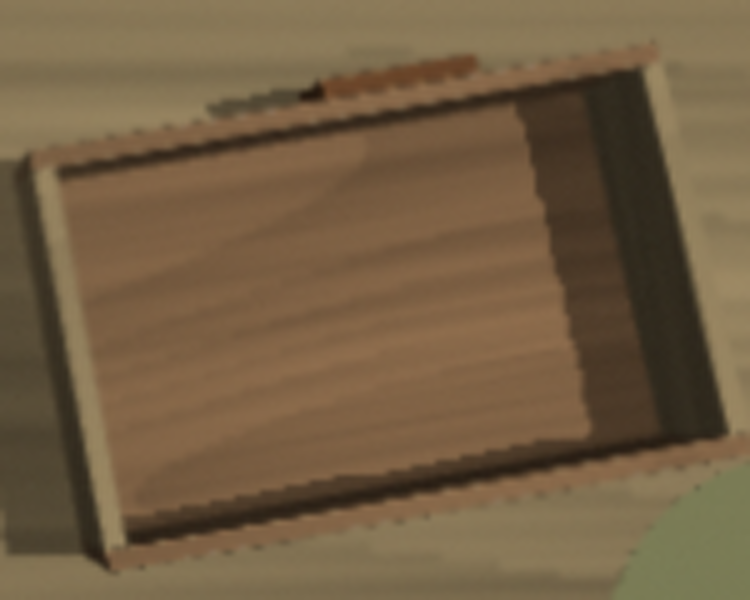

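Crop A shows the clamp's flat head with corners (418,182), (540,140), (562,243) and (440,270), plus the black handle near (478,195). The beam's far edge runs (42,232) to (590,63), and the mallet's head is at (80,280) to (255,330). Crop B shows the far wall's outer top corners at (30,152) and (657,43). The batten top runs (325,90) to (478,63), and its dark end face is at (312,92). Now I'll cast the rays.

```bash
cat > h.py <<'E'
import numpy as np,cv2
from scipy.spatial.transform import Rotation as Ro
from bench import *
def ray(n,uv,pose=None):
    c=get_calibration(n); x=(uv[0]-c["cx"])/c["fx"]; y=(uv[1]-c["cy"])/c["fy"]
    rd=np.hypot(x,y); r=rd
    for _ in range(20): r=rd/(1+c["k1"]*r*r)
    s=r/rd if rd>0 else 1; d=np.array([x*s,y*s,1])
    if n=="wrist":
        p,q=pose; R=Ro.from_quat(q).as_matrix(); M=c["mount"]
        return R@M[:3,3]+p, R@M[:3,:3]@d
    R=np.array(c["R"]);return -R.T@np.array(c["t"]),R.T@d
def pl(n,uv,z,pose=None):
    o,d=ray(n,uv,pose);return o+d*(z-o[2])/d[2]
def proj(n,X,pose=None):
    c=get_calibration(n)
    if n=="wrist":
        p,q=pose;R=Ro.from_quat(q).as_matrix();M=c["mount"]
        v=M[:3,:3].T@(R.T@(np.array(X)-p)-M[:3,3])
    else: v=np.array(c["R"])@X+c["t"]
    a=v[:2]/v[2];a=a*(1+c["k1"]*(a@a));return np.array([c["fx"]*a[0]+c["cx"],c["fy"]*a[1]+c["cy"]])
E
python3 - <<'E'
from h import *
np.set_printoptions(precision=4,suppress=True)
A=lambda p:((p[0]+.5)/5-.5+125,(p[1]+.5)/5-.5+180)
B=lambda p:((p[0]+.5)/5-.5+320,(p[1]+.5)/5-.5+195)
print("cam",ray("top",(277,205))[0])
P=lambda f,l,z:np.array([pl("top",f(p),z) for p in l])
def sh(n,a):
    print(n);print(a, "len",np.linalg.norm(np.diff(a[:,:2],axis=0),axis=1),"dir",[np.degrees(np.arctan2(*(d[1::-1]))) for d in np.diff(a,axis=0)])
sh("beam far",P(A,[(42,232),(590,63)],.118))
h=P(A,[(418,182),(540,140),(562,243),(440,270)],.132);sh("head",h);print(h.mean(0))
sh("wall outer",P(B,[(30,152),(657,43)],.08))
sh("batten outer",P(B,[(325,80),(477,55)],.08))
sh("batten mid",P(B,[(325,91),(478,64)],.08))
sh("near wall",P(B,[(112,570)],.08))
sh("stand near edge",P(A,[(180,463),(670,310)],.015))
t=cv2.imread("pics/top0.png");m=(t.max(2)<35).astype(np.uint8);m[:, :200]=0;m[:,240:]=0;m[:200]=0;m[240:]=0
print(cv2.minAreaRect(cv2.findNonZero(m)),m.sum())
for uv in [(222,215)]: print(pl("top",uv,.172))
for uv in [(219,151),(267,139)]: print("can",pl("top",uv,.165))
E
```

```text
cam [0.432  0.0322 0.9246]
beam far
[[0.5347 0.3468 0.118 ]
 [0.604  0.1173 0.118 ]] len [0.2397] dir [np.float64(-73.19678281871198)]
head
[[0.5523 0.1859 0.132 ]
 [0.5691 0.1361 0.132 ]
 [0.5267 0.1267 0.132 ]
 [0.5161 0.1761 0.132 ]] len [0.0526 0.0435 0.0506] dir [np.float64(-71.29113304056439), np.float64(-167.46193769160604), np.float64(102.0523584746657)]
[0.5411 0.1562 0.132 ]
wall outer
[[ 0.538  -0.0581  0.08  ]
 [ 0.5827 -0.3345  0.08  ]] len [0.28] dir [np.float64(-80.80539912558739)]
batten outer
[[ 0.568  -0.1871  0.08  ]
 [ 0.5782 -0.2543  0.08  ]] len [0.068] dir [np.float64(-81.30739923908267)]
batten mid
[[ 0.5631 -0.1868  0.08  ]
 [ 0.5743 -0.2545  0.08  ]] len [0.0686] dir [np.float64(-80.66190915572965)]
near wall
[[ 0.3621 -0.0876  0.08  ]] len [] dir []
stand near edge
[[0.4402 0.3164 0.015 ]
 [0.5091 0.0903 0.015 ]] len [0.2363] dir [np.float64(-73.04488757683663)]
((220.1896514892578, 224.22415161132812), (21.726354598999023, 18.383838653564453), 68.19859313964844) 240
[0.5479 0.1513 0.172 ]
can [0.6794 0.1608 0.165 ]
can [0.7033 0.0639 0.165 ]
```

```bash
cat >> h.py <<'E'
def go(*w):
    """dp and spin toward targets (x,y,z,yaw deg of tool x) from the present pose, all from the same start"""
    s=read_state();R=Ro.from_quat(s["eef_rot"]).as_matrix();y0=np.degrees(np.arctan2(R[1,0],R[0,0]))
    print("t",round(s["time"],2),"pos",s["ee_pos"].round(4),"yaw",round(y0,2),"tilt",R[:,2].round(4),"F",s["ft_force"].round(1),"w",round(s["width"],4),"g",round(s["grip_force"],1))
    for x,y,z,yaw in w: print("dp",(R.T@(np.array([x,y,z])-s["ee_pos"])/.25).round(4),"spin",round(-(yaw-y0)/180,4))
E
python3 - <<'E'
from h import *
go((.167,-.602,.30,15.5),(.3,-.45,.3,15.5),(.56,-.22,.27,9.2))
for uv in [(515,205),(528,365)]: print(pl("top",uv,.12))
E
```

```text
t 0.1 pos [ 0.1665 -0.602   0.1942] yaw 15.46 tilt [-4.0e-04  1.2e-03 -1.0e+00] F [ 0.1 -0.8 -0.3] w 0.0874 g 0.0
dp [ 2.100e-03 -1.000e-04 -4.231e-01] spin -0.0002
dp [ 0.6769 -0.4443 -0.4225] spin -0.0002
dp [ 1.9245 -1.0537 -0.3017] spin 0.0348
[ 0.57027409 -0.4547203   0.12      ]
[ 0.24740846 -0.45075237  0.12      ]
```

Call:
{"op": "carry_out", "data": {
  "deltas": [
    {"hand": 87, "dp": [0, 0, -0.2], "spin": 0},
    {"hand": 87, "dp": [0, 0, -0.4], "spin": 0},
    {"hand": 87, "dp": [0.2, -0.1, -0.44], "spin": 0},
    {"hand": 87, "dp": [0.34, -0.22, -0.44], "spin": 0},
    {"hand": 87, "dp": [0.52, -0.33, -0.44], "spin": 0},
    {"hand": 87, "dp": [0.68, -0.44, -0.44], "spin": 0},
    {"hand": 87, "dp": [0.84, -0.52, -0.44], "spin": 0},
    {"hand": 87, "dp": [0.96, -0.53, -0.44], "spin": 0}
  ]
}}

```text
time: 0.9
ee_pos: [0.3652, -0.4069, 0.3056]
eef_rot: [0.991, 0.137, 0.0, 0.0]
ft_force: [0.4, 0.6, 0.7]
width: 0.0869
grip_force: 0.0
```

```bash
python3 -c "
from h import *
go((.56,-.22,.27,9.2))"
```

```text
t 0.9 pos [ 0.3652 -0.4069  0.3056] yaw 15.7 tilt [ 0.001  0.    -1.   ] F [0.4 0.6 0.7] w 0.0869 g 0.0
dp [ 0.9522 -0.5089  0.1431] spin 0.0361
```

Call:
{"op": "carry_out", "data": {
  "deltas": [
    {"hand": 87, "dp": [0.18, -0.1, 0.02], "spin": 0},
    {"hand": 87, "dp": [0.36, -0.2, 0.05], "spin": 0.01},
    {"hand": 87, "dp": [0.54, -0.3, 0.08], "spin": 0.02},
    {"hand": 87, "dp": [0.72, -0.4, 0.11], "spin": 0.03},
    {"hand": 87, "dp": [0.88, -0.47, 0.13], "spin": 0.036},
    {"hand": 87, "dp": [0.95, -0.51, 0.14], "spin": 0.036},
    {"hand": 87, "dp": [0.95, -0.51, 0.14], "spin": 0.036},
    {"hand": 87, "dp": [0.95, -0.51, 0.14], "spin": 0.036}
  ]
}}

```text
time: 1.7
ee_pos: [0.5573, -0.2246, 0.2695]
eef_rot: [0.997, 0.079, -0.001, -0.0]
ft_force: [0.0, -0.5, -0.0]
width: 0.087
grip_force: 0.0
```

```bash
python3 -c "
from h import *
go((.539,.015,.3,16.8),(.539,.155,.28,16.8))
cv2.imwrite('pics/w1.png',camera('wrist')[:,:,::-1])
s=read_state();np.savez('w1.npz',p=s['ee_pos'],q=s['eef_rot'])"
```

```text
t 1.7 pos [ 0.5573 -0.2246  0.2695] yaw 9.01 tilt [-1.e-03  1.e-04 -1.e+00] F [ 0.  -0.5 -0. ] w 0.087 g 0.0
dp [ 0.0778 -0.9582 -0.122 ] spin -0.0433
dp [ 0.1656 -1.5113 -0.042 ] spin -0.0433
```

View pics/w1.png

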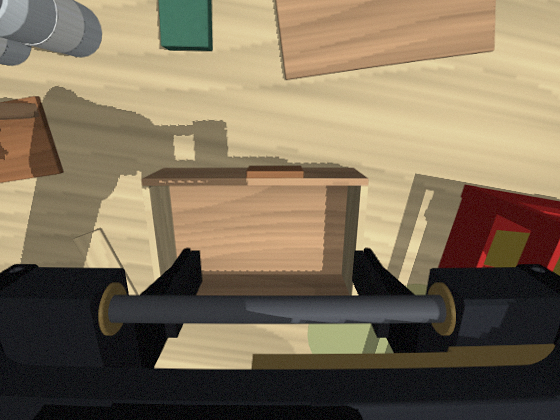

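The wrist view shows the box's far wall from (143,182) to (368,182), with the batten at about x 248–303, y 165–180. I'll check that against the projected top-view estimate in a zoomed crop.

Run:
```python
from h import *
f=np.load('w1.npz');pose=(f['p'],f['q'])
im=cv2.imread('pics/w1.png');k=7;x0,y0=205,155
c=cv2.resize(im[y0:200,x0:315],None,fx=k,fy=k,interpolation=cv2.INTER_CUBIC)
yb=np.radians(9.2);ex=np.array([np.cos(yb),np.sin(yb),0]);ey=np.array([-np.sin(yb),np.cos(yb),0])
m=np.array([.5731,-.2207,.08])-.009*ex   # batten outer mid -> sandwich centre
for dx,dy in [(-.009,-.035),(-.009,.035),(0,-.035),(0,.035),(.009,-.035),(.009,.035)]:
    u=(proj('wrist',m+dx*ex+dy*ey,pose)-(x0,y0)+.5)*k-.5
    cv2.circle(c,tuple(int(v) for v in u),4,(255,0,0),1);print(dx,dy,u.round(0))
cv2.imwrite('pics/w1c.png',c);print(m)
```

```text
-0.009 -0.035 [693. 209.]
-0.009 0.035 [296. 211.]
0 -0.035 [694. 159.]
0 0.035 [294. 161.]
0.009 -0.035 [695. 107.]
0.009 0.035 [292. 110.]
[ 0.56421577 -0.22213893  0.08      ]
```

View pics/w1c.png

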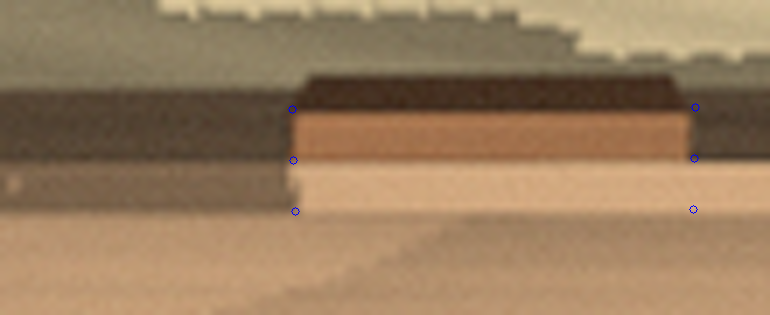

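Call:
{"op": "carry_out", "data": {
  "deltas": [
    {"hand": 87, "dp": [0.01, -0.18, -0.03], "spin": 0},
    {"hand": 87, "dp": [0.03, -0.38, -0.06], "spin": -0.01},
    {"hand": 87, "dp": [0.05, -0.57, -0.1], "spin": -0.02},
    {"hand": 87, "dp": [0.07, -0.76, -0.12], "spin": -0.03},
    {"hand": 87, "dp": [0.08, -0.96, -0.12], "spin": -0.043}
  ]
}}

```text
time: 2.25
ee_pos: [0.5397, 0.0153, 0.3012]
eef_rot: [0.99, 0.144, 0.001, 0.001]
ft_force: [1.8, -0.1, -0.7]
width: 0.0869
grip_force: 0.0
```

```bash
python3 -c "
from h import *
go((.52,.149,.28,16.8))"
```

```text
t 2.25 pos [0.5397 0.0153 0.3012] yaw 16.59 tilt [ 0.0022 -0.0012 -1.    ] F [ 1.8 -0.1 -0.7] w 0.0869 g 0.0
dp [ 0.0772 -0.5353  0.0839] spin -0.0012
```

The predicted corners match the picture within about 0.5 mm: batten top (295,111)–(690,111) and wall's inner edge at row 212. The sandwich centre is therefore about (0.564, -0.222) at yaw 9.2°. Next is the close look at the clamp.

Call:
{"op": "carry_out", "data": {
  "deltas": [
    {"hand": 87, "dp": [0.02, -0.18, 0.02], "spin": 0},
    {"hand": 87, "dp": [0.05, -0.36, 0.06], "spin": 0},
    {"hand": 87, "dp": [0.08, -0.5, 0.08], "spin": -0.001},
    {"hand": 87, "dp": [0.08, -0.54, 0.08], "spin": -0.001},
    {"hand": 87, "dp": [0.08, -0.54, 0.08], "spin": -0.001}
  ]
}}

```text
time: 2.75
ee_pos: [0.5199, 0.1507, 0.2802]
eef_rot: [0.989, 0.147, 0.0, 0.0]
ft_force: [0.2, -0.5, 0.2]
width: 0.0865
grip_force: 0.0
```

Run:
```python
from h import *
go((.539,.155,.22,16.8))
im=camera('wrist')[:,:,::-1]
s=read_state();pose=(s['ee_pos'],s['eef_rot']);np.savez('w2.npz',p=pose[0],q=pose[1])
yb=np.radians(16.8);ex=np.array([np.cos(yb),np.sin(yb),0]);ey=np.array([-np.sin(yb),np.cos(yb),0])
th=np.array([.539,.1556,.12]);cu=proj('wrist',th+[0,0,.05],pose);x0,y0=[max(0,int(v)) for v in cu-(55,45)];k=7
print(x0,y0)
c=cv2.resize(im[y0:y0+85,x0:x0+110],None,fx=k,fy=k,interpolation=cv2.INTER_CUBIC)
for z,pts in [(.012,[(-.02,-.026),(-.02,.026),(.024,-.026),(.024,.026)]),(.052,[(-.009,-.013),(-.009,.013),(.009,-.013),(.009,.013)])]:
  for dx,dy in pts:
    u=(proj('wrist',th+dx*ex+dy*ey+[0,0,z],pose)-(x0,y0)+.5)*k-.5
    cv2.circle(c,tuple(int(v) for v in u),4,(255,0,0),1);print(z,dx,dy,u.round(0))
cv2.imwrite('pics/w2c.png',c)
```

```text
t 2.75 pos [0.5199 0.1507 0.2802] yaw 16.95 tilt [ 4.e-04 -4.e-04 -1.e+00] F [ 0.2 -0.5  0.2] w 0.0865 g 0.0
dp [0.0782 0.0057 0.241 ] spin 0.0008
221 136
0.012 -0.02 -0.026 [553. 397.]
0.012 -0.02 0.026 [224. 397.]
0.012 0.024 -0.026 [559. 116.]
0.012 0.024 0.026 [217. 116.]
0.052 -0.009 -0.013 [482. 390.]
0.052 -0.009 0.013 [295. 390.]
0.052 0.009 -0.013 [483. 262.]
0.052 0.009 0.013 [293. 262.]
```

View pics/w2c.png

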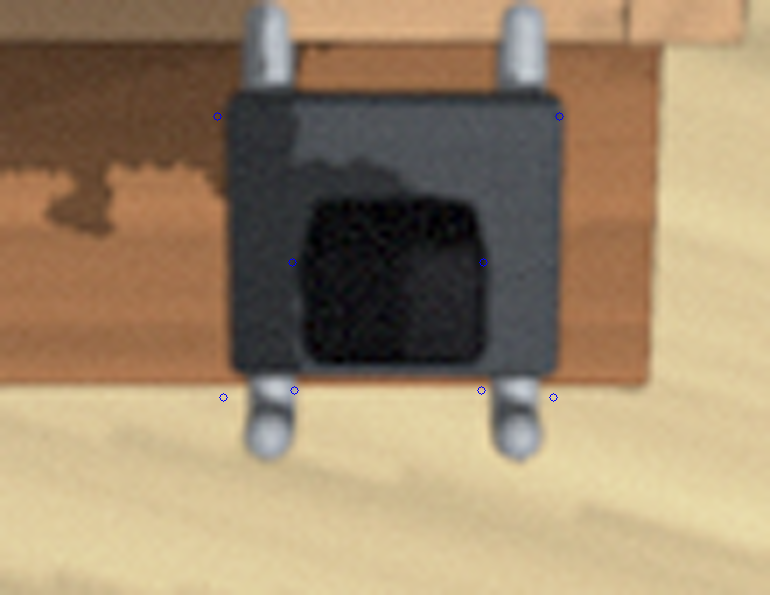

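Seen from close up, the head spans (229,95)–(558,377) and the handle top's near edge is at row 363. That is about 3.3 mm further in stand +x and 0.9 mm in -y than the top-view estimate, so the throat is near (0.5425, 0.1557). Descending onto the handle.

Call:
{"op": "carry_out", "data": {
  "deltas": [
    {"hand": 87, "dp": [0.07, 0.007, 0.1], "spin": 0.001},
    {"hand": 87, "dp": [0.092, 0.007, 0.25], "spin": 0.001},
    {"hand": 80, "dp": [0.092, 0.007, 0.38], "spin": 0.001},
    {"hand": 70, "dp": [0.092, 0.007, 0.48], "spin": 0.001},
    {"hand": 60, "dp": [0.092, 0.007, 0.54], "spin": 0.001},
    {"hand": 50, "dp": [0.092, 0.007, 0.57], "spin": 0.001},
    {"hand": 45, "dp": [0.092, 0.007, 0.57], "spin": 0.001},
    {"hand": 40, "dp": [0.092, 0.007, 0.57], "spin": 0.001}
  ],
  "force": 50
}}

```text
time: 3.6
ee_pos: [0.5435, 0.1554, 0.1387]
eef_rot: [0.989, 0.145, 0.001, 0.0]
ft_force: [0.3, 0.6, -0.0]
width: 0.0478
grip_force: 0.0
```

```bash
python3 -c "
from h import *
go((.5425,.1557,.137,16.8))
cv2.imwrite('pics/s2.png',cv2.resize(camera('scene')[165:285,270:430,::-1],None,fx=5,fy=5,interpolation=cv2.INTER_CUBIC))"
```

```text
t 3.6 pos [0.5435 0.1554 0.1387] yaw 16.68 tilt [ 1.7e-03  1.0e-04 -1.0e+00] F [ 0.3  0.6 -0. ] w 0.0478 g 0.0
dp [-0.0034 -0.0024  0.0067] spin -0.0007
```

View pics/s2.png

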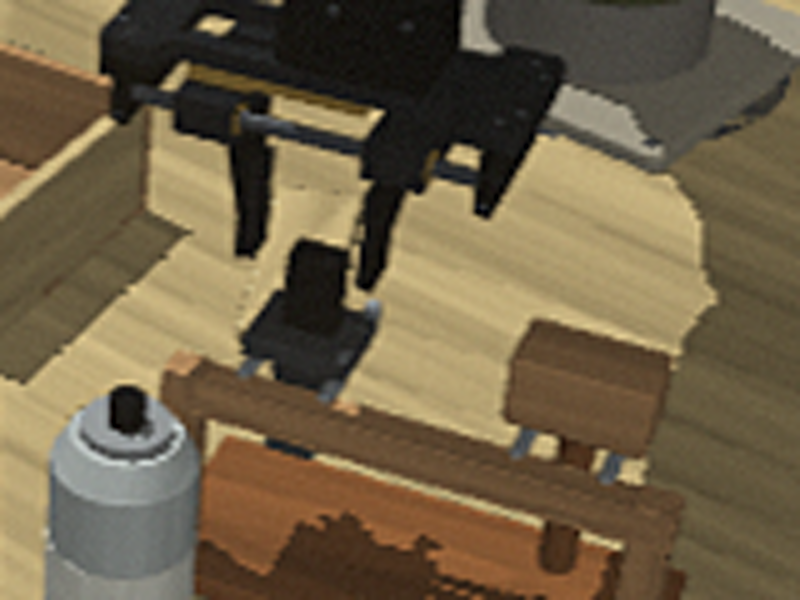

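The scene crop shows the fingertips near (250,250) and (370,280). They sit beside the handle's upper half (handle from (318,245) to (312,330)), higher or further back than expected. I'll check by projection.

Run:
```python
from h import *
s=read_state();p=s['ee_pos']
f=lambda X:((proj('scene',np.array(X))-(270,165)+.5)*5-.5).round()
print("tcp",f(p))
for n,x,y in [("w",.5425,.1557),("t",.539,.1556)]:
    for z in (.132,.172): print(n,z,f((x,y,z)))
w=np.load('w2.npz');pose=(w['p'],w['q'])
# rays: handle top centre in scene (318,252) and in wrist crop: near edge mid row 363 + half depth
o1,d1=ray('scene',((318+.5)/5-.5+270,(252+.5)/5-.5+165))
o2,d2=ray('wrist',((395+.5)/7-.5+221,(300+.5)/7-.5+136),pose)
a,b=np.linalg.lstsq(np.c_[d1,-d2],o2-o1,rcond=None)[0];print(o1+a*d1,o2+b*d2)
for u in [(0,0)]:
    print("prong tips: ", [pl('wrist',((x+.5)/7-.5+221,(y+.5)/7-.5+136),.132,pose).round(4) for x,y in [(270,435),(517,435)]])
    print("head corners", [pl('wrist',((x+.5)/7-.5+221,(y+.5)/7-.5+136),.132,pose).round(4) for x,y in [(228,95),(561,95),(556,377),(230,377)]])
```

```text
tcp [301. 312.]
w 0.132 [301. 323.]
w 0.172 [308. 252.]
t 0.132 [306. 320.]
t 0.172 [313. 249.]
[0.54031219 0.15942426 0.17274974] [0.54294169 0.15579081 0.1724594 ]
prong tips:  [array([0.5085, 0.166 , 0.132 ]), array([0.5199, 0.1285, 0.132 ])]
head corners [array([0.558 , 0.1867, 0.132 ]), array([0.5726, 0.1384, 0.132 ]), array([0.5306, 0.1255, 0.132 ]), array([0.5158, 0.1747, 0.132 ])]
```

Run:
```python
from h import *
np.set_printoptions(precision=1,suppress=True)
s=read_state();pose=(s['ee_pos'],s['eef_rot']);R=Ro.from_quat(pose[1]).as_matrix()
im=np.ascontiguousarray(camera('wrist')[:,:,::-1]);sc=np.ascontiguousarray(camera('scene')[165:285,270:430,::-1]);sc=cv2.resize(sc,None,fx=4,fy=4,interpolation=cv2.INTER_CUBIC)
for sy in(-1,1):
  for z in (0,-.019,-.04):
    X=pose[0]+R@np.array([0,sy*s['width']/2,z])
    u=proj('wrist',X,pose);v=(proj('scene',X)-(270,165)+.5)*4-.5;print(sy,z,u,v)
    cv2.circle(im,tuple(int(a) for a in u),3,(0,255,0),1);cv2.circle(sc,tuple(int(a) for a in v),3,(0,255,0),1)
a=cv2.resize(im[60:340,130:430],None,fx=1.7,fy=1.7)
c=np.zeros((max(a.shape[0],sc.shape[0]),800,3),np.uint8);a=a[:,:510];c[:a.shape[0],:a.shape[1]]=a
c[:sc.shape[0]//1,510:800]=sc[:,50:340];cv2.imwrite('pics/m.png',c)
```

```text
-1 0 [243.2 246.5] [277.4 260.1]
-1 -0.019 [240.  259.4] [280.5 233. ]
-1 -0.04 [235.7 276.7] [283.9 202.4]
1 0 [311.4 246.5] [204.7 239.8]
1 -0.019 [314.7 259.3] [207.  212.8]
1 -0.04 [319.1 276.7] [209.6 182.4]
```

View pics/m.png

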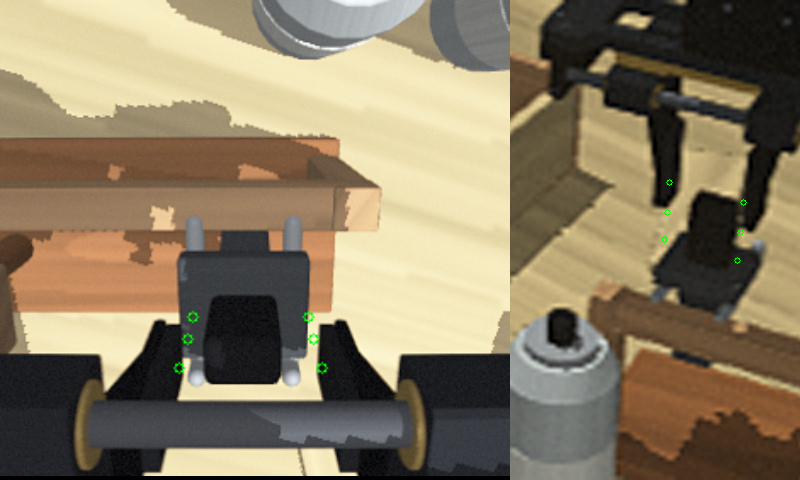

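The visible fingertips end about 20 mm short of the reported TCP in both views: the scene tips are near (660,205) and (755,225), against the marked TCP points at (664,240) and (737,260). I'll feel for the head by lowering in small steps with the fingers nearly closed.

Call:
{"op": "carry_out", "data": {
  "deltas": [
    {"hand": 32, "dp": [-0.003, 0, 0.012], "spin": -0.001},
    {"hand": 32, "dp": [-0.003, 0, 0.024], "spin": -0.001},
    {"hand": 32, "dp": [-0.003, 0, 0.03], "spin": -0.001},
    {"hand": 32, "dp": [-0.003, 0, 0.03], "spin": -0.001}
  ]
}}

```text
time: 4.15
ee_pos: [0.5418, 0.1553, 0.1296]
eef_rot: [0.989, 0.147, -0.0, 0.0]
ft_force: [-0.6, 0.2, -0.2]
width: 0.0323
grip_force: 0.0
```

Call:
{"op": "carry_out", "data": {
  "deltas": [
    {"hand": 32, "dp": [0, 0, 0.008], "spin": 0},
    {"hand": 32, "dp": [0, 0, 0.008], "spin": 0}
  ]
}}

```text
time: 4.35
ee_pos: [0.5419, 0.1554, 0.1277]
eef_rot: [0.989, 0.147, -0.0, 0.0]
ft_force: [0.3, 0.6, -0.1]
width: 0.0321
grip_force: 0.0
```

No contact 4 mm below the head's top, so the fingers really are short of the reported TCP. Lowering further, carefully.

Call:
{"op": "carry_out", "data": {
  "deltas": [
    {"hand": 32, "dp": [0, 0, 0.01], "spin": 0},
    {"hand": 32, "dp": [0, 0, 0.02], "spin": 0},
    {"hand": 32, "dp": [0, 0, 0.03], "spin": 0},
    {"hand": 32, "dp": [0, 0, 0.03], "spin": 0}
  ]
}}

```text
time: 4.75
ee_pos: [0.5417, 0.1553, 0.1199]
eef_rot: [0.989, 0.147, -0.0, 0.0]
ft_force: [0.1, -0.4, 0.3]
width: 0.032
grip_force: 0.0
```

```bash
python3 -c "
from h import *
go((.5425,.1557,.117,16.8))
a=cv2.resize(camera('scene')[165:265,295:375,::-1],None,fx=5,fy=5,interpolation=cv2.INTER_CUBIC)
b=cv2.resize(camera('wrist')[150:350,180:380,::-1],(400,400));c=np.zeros((500,800,3),np.uint8);c[:,:400]=a;c[:400,400:]=b
cv2.imwrite('pics/s3.png',c)"
```

```text
t 4.75 pos [0.5417 0.1553 0.1199] yaw 16.9 tilt [-7.e-04 -3.e-04 -1.e+00] F [ 0.1 -0.4  0.3] w 0.032 g 0.0
dp [ 0.0036 -0.0006  0.0117] spin 0.0005
```

View pics/s3.png

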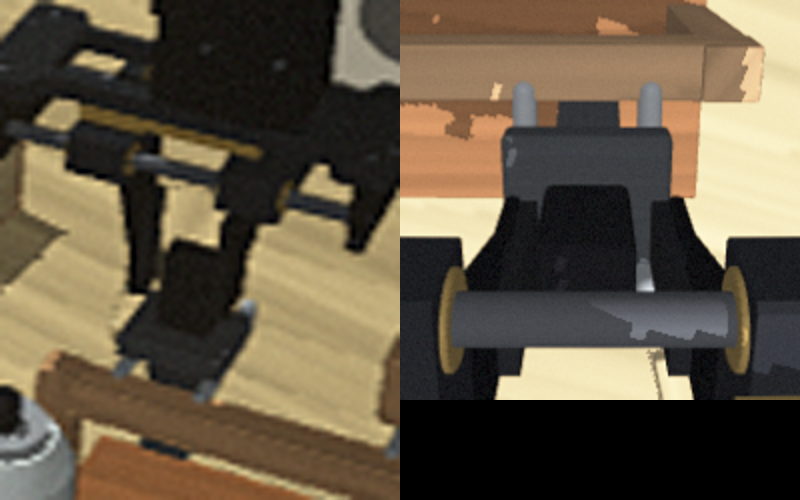

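Both views show the fingers straddling the handle, with tips slightly above the head: left tip at (140,290), right tip behind the handle at (235,290). Closing here.

Call:
{"op": "carry_out", "data": {
  "deltas": [
    {"hand": 15, "dp": [0.003, 0, 0.01], "spin": 0},
    {"hand": 15, "dp": [0.003, 0, 0.01], "spin": 0},
    {"hand": 15, "dp": [0.003, 0, 0.01], "spin": 0},
    {"hand": 15, "dp": [0.003, 0, 0.01], "spin": 0},
    {"hand": 15, "dp": [0.003, 0, 0.01], "spin": 0}
  ],
  "force": 50
}}

```text
time: 5.35
ee_pos: [0.5426, 0.1554, 0.1178]
eef_rot: [0.989, 0.147, -0.0, 0.0]
ft_force: [0.5, -0.1, -1.1]
width: 0.0253
grip_force: 50.0
```

Call:
{"op": "carry_out", "data": {
  "deltas": [
    {"hand": 15, "dp": [0, 0, -0.01], "spin": 0},
    {"hand": 15, "dp": [0, 0, -0.03], "spin": 0},
    {"hand": 15, "dp": [0, 0, -0.06], "spin": 0},
    {"hand": 15, "dp": [0, 0, -0.1], "spin": 0},
    {"hand": 15, "dp": [0, 0, -0.14], "spin": 0},
    {"hand": 15, "dp": [0, 0, -0.16], "spin": 0},
    {"hand": 15, "dp": [0, 0, -0.16], "spin": 0}
  ]
}}

```text
time: 6.05
ee_pos: [0.5432, 0.1558, 0.1591]
eef_rot: [0.989, 0.147, 0.001, 0.0]
ft_force: [0.6, -0.2, -1.2]
width: 0.0256
grip_force: 50.0
```

Run:
```python
from h import *
go()
im=camera('top');cv2.imwrite('pics/t2.png',im[:,:,::-1])
s=read_state();print(s['ft_force'],s['torque'])
```

```text
t 6.05 pos [0.5432 0.1558 0.1591] yaw 16.89 tilt [ 1.8e-03  2.0e-04 -1.0e+00] F [ 0.6 -0.2 -1.2] w 0.0256 g 50.0
[ 1.07281625  0.36480521 -1.59824985] [-0.01422026  0.00860552  0.04494832]
```

The grasp is good: width 25.5 mm, 50 N, and the clamp's weight shows in the force reading. Lifting higher and carrying to the batten.

Call:
{"op": "carry_out", "data": {
  "deltas": [
    {"hand": 15, "dp": [0, 0, -0.1], "spin": 0},
    {"hand": 15, "dp": [0, 0, -0.22], "spin": 0},
    {"hand": 15, "dp": [-0.01, 0.05, -0.25], "spin": 0},
    {"hand": 15, "dp": [-0.05, 0.18, -0.25], "spin": 0.01},
    {"hand": 15, "dp": [-0.08, 0.33, -0.25], "spin": 0.02},
    {"hand": 15, "dp": [-0.12, 0.48, -0.25], "spin": 0.03},
    {"hand": 15, "dp": [-0.15, 0.63, -0.25], "spin": 0.042},
    {"hand": 15, "dp": [-0.18, 0.74, -0.25], "spin": 0.042},
    {"hand": 15, "dp": [-0.18, 0.74, -0.25], "spin": 0.042}
  ]
}}

```text
time: 7.0
ee_pos: [0.5527, -0.0409, 0.219]
eef_rot: [0.997, 0.077, -0.001, 0.001]
ft_force: [0.0, -0.4, -1.2]
width: 0.0259
grip_force: 50.0
```

```bash
python3 -c "
from h import *
go((.564,-.222,.18,9.2))"
```

```text
t 7.0 pos [ 0.5527 -0.0409  0.219 ] yaw 8.89 tilt [-0.002 -0.002 -1.   ] F [ 0.  -0.4 -1.2] w 0.0259 g 50.0
dp [-0.0671  0.7226  0.1573] spin -0.0017
```

Call:
{"op": "carry_out", "data": {
  "deltas": [
    {"hand": 15, "dp": [-0.01, 0.12, 0], "spin": -0.002},
    {"hand": 15, "dp": [-0.02, 0.26, 0], "spin": -0.002},
    {"hand": 15, "dp": [-0.04, 0.42, 0], "spin": -0.002},
    {"hand": 15, "dp": [-0.06, 0.58, 0.04], "spin": -0.002},
    {"hand": 15, "dp": [-0.067, 0.68, 0.1], "spin": -0.002},
    {"hand": 15, "dp": [-0.067, 0.72, 0.15], "spin": -0.002},
    {"hand": 15, "dp": [-0.067, 0.72, 0.155], "spin": -0.002},
    {"hand": 15, "dp": [-0.067, 0.72, 0.155], "spin": -0.002},
    {"hand": 15, "dp": [-0.067, 0.72, 0.155], "spin": -0.002}
  ]
}}

```text
time: 7.9
ee_pos: [0.5668, -0.2127, 0.1825]
eef_rot: [0.996, 0.086, 0.001, -0.0]
ft_force: [-0.4, -0.6, -0.6]
width: 0.0255
grip_force: 50.0
```

Run:
```python
from h import *
go((.564,-.222,.15,9.2),(.564,-.222,.078,9.2))
# head (dark steel) edges in top and wrist: dark mask around the expected place
s=read_state();im=camera('wrist');pose=(s['ee_pos'],s['eef_rot']);cv2.imwrite('pics/w4.png',im[:,:,::-1])
yb=np.radians(9.2);ex=np.array([np.cos(yb),np.sin(yb),0]);ey=np.array([-np.sin(yb),np.cos(yb),0])
th=pose[0]+[0,0,.002]
f=lambda a:proj('wrist',th+a[0]*ex+a[1]*ey+[0,0,a[2]],pose).round(1)
for a in [(.024,0,.012),(.024,-.026,.012),(.024,.026,.012),(0.015,0,-.054)]: print(a,f(a))
u=f((.024,0,.012))
c0=int(u[0]);print("col +0",[int(v) for v in im[int(u[1])-30:int(u[1])+15,c0+20].max(1)])
r=int(u[1])+12;print("row",r,[int(v) for v in im[r,c0-60:c0+60].max(1)])
```

```text
t 7.9 pos [ 0.5668 -0.2127  0.1825] yaw 9.85 tilt [ 1.1e-03  3.0e-04 -1.0e+00] F [-0.4 -0.6 -0.6] w 0.0255 g 50.0
dp [-0.0174  0.0348  0.13  ] spin 0.0036
dp [-0.0177  0.0348  0.418 ] spin 0.0036
(0.024, 0, 0.012) [277.9 218.7]
(0.024, -0.026, 0.012) [321.9 219.1]
(0.024, 0.026, 0.012) [234.  218.2]
(0.015, 0, -0.054) [277.5 202.8]
col +0 [161, 117, 75, 84, 85, 83, 81, 81, 94, 84, 79, 162, 200, 194, 188, 186, 187, 190, 190, 150, 206, 237, 234, 235, 237, 236, 238, 220, 128, 37, 55, 49, 46, 58, 66, 72, 64, 59, 62, 59, 64, 65, 62, 62, 59]
row 230 [221, 223, 220, 212, 213, 211, 210, 211, 214, 213, 211, 211, 211, 211, 212, 220, 178, 93, 56, 63, 60, 62, 63, 66, 67, 63, 59, 64, 61, 63, 62, 65, 57, 62, 61, 63, 63, 61, 61, 66, 61, 62, 61, 67, 65, 64, 60, 64, 63, 62, 67, 57, 65, 66, 63, 65, 63, 64, 63, 66, 62, 60, 66, 67, 65, 65, 63, 62, 59, 63, 65, 64, 61, 59, 62, 98, 104, 104, 72, 59, 62, 63, 62, 63, 67, 62, 66, 64, 64, 67, 58, 61, 66, 61, 64, 62, 65, 63, 63, 57, 61, 57, 46, 204, 225, 224, 223, 224, 223, 225, 224, 225, 223, 224, 221, 224, 225, 226, 224, 225]
```

The held clamp is where expected: head edges at columns 234–320 and row 217, against a predicted 234–322 and 218.7. Fine alignment just above the wall.

Call:
{"op": "carry_out", "data": {
  "deltas": [
    {"hand": 15, "dp": [-0.018, 0.035, 0.05], "spin": 0.0036},
    {"hand": 15, "dp": [-0.018, 0.035, 0.11], "spin": 0.0036},
    {"hand": 15, "dp": [-0.018, 0.035, 0.13], "spin": 0.0036},
    {"hand": 15, "dp": [-0.018, 0.035, 0.13], "spin": 0.0036},
    {"hand": 15, "dp": [-0.018, 0.035, 0.13], "spin": 0.0036},
    {"hand": 15, "dp": [-0.018, 0.035, 0.13], "spin": 0.0036}
  ]
}}

```text
time: 8.55
ee_pos: [0.5635, -0.224, 0.1497]
eef_rot: [0.997, 0.079, 0.0, 0.0]
ft_force: [-0.3, 0.3, -1.2]
width: 0.0255
grip_force: 50.0
```

Run:
```python
from h import *
go((.5637,-.222,.078,9.2))
s=read_state();im=camera('wrist');pose=(s['ee_pos'],s['eef_rot'])
yb=np.radians(9.2);ex=np.array([np.cos(yb),np.sin(yb),0]);ey=np.array([-np.sin(yb),np.cos(yb),0])
m=np.array([.564,-.222,.08])
f=lambda a:proj('wrist',m+a[0]*ex+a[1]*ey,pose).round(1)
for a in [(.009,.032),(0,.032),(-.009,.032)]: 
    u=f(a);print(a,u)
u=f((0,.032));print(int(u[1])-20,im[int(u[1])-20:int(u[1])+16,int(u[0])].tolist())
th=pose[0]+[0,0,.002];print("head +x edge",proj('wrist',th+.024*ex+[0,0,.012],pose))
```

```text
t 8.55 pos [ 0.5635 -0.224   0.1497] yaw 9.07 tilt [ 8.e-04 -2.e-04 -1.e+00] F [-0.3  0.3 -1.2] w 0.0255 g 50.0
dp [ 0.0019 -0.008   0.2868] spin -0.0007
(0.009, 0.032) [237.7 203. ]
(0, 0.032) [238.1 213. ]
(-0.009, 0.032) [238.5 222.8]
193 [[78, 55, 40], [77, 51, 36], [83, 58, 37], [87, 61, 41], [82, 59, 37], [81, 57, 39], [90, 66, 48], [86, 59, 40], [89, 64, 42], [86, 59, 43], [111, 78, 51], [127, 89, 61], [123, 87, 61], [119, 83, 55], [120, 86, 58], [121, 87, 59], [119, 85, 57], [121, 84, 60], [119, 83, 56], [138, 105, 71], [160, 128, 96], [162, 131, 100], [142, 114, 87], [92, 79, 69], [40, 43, 45], [39, 38, 40], [41, 43, 46], [44, 49, 50], [55, 58, 59], [58, 59, 64], [55, 56, 62], [55, 58, 63], [56, 57, 65], [57, 60, 65], [51, 54, 57], [59, 62, 65]]
head +x edge [277.40679638 218.66951529]
```

The batten's outer edge is at row 203 (predicted 203.0) and the batten/wall seam is at 212.3 (predicted 213), so the clamp is aligned. Pressing down in stages.

Call:
{"op": "carry_out", "data": {
  "deltas": [
    {"hand": 15, "dp": [0.001, -0.006, 0.05], "spin": -0.0007},
    {"hand": 15, "dp": [0.001, -0.006, 0.1], "spin": -0.0007},
    {"hand": 15, "dp": [0.001, -0.006, 0.14], "spin": -0.0007},
    {"hand": 15, "dp": [0.001, -0.006, 0.16], "spin": -0.0007},
    {"hand": 15, "dp": [0.001, -0.006, 0.18], "spin": -0.0007}
  ],
  "force": 60
}}

```text
time: 9.1
ee_pos: [0.5649, -0.2224, 0.1049]
eef_rot: [0.997, 0.08, 0.002, 0.0]
ft_force: [4.3, 1.2, 5.0]
width: 0.0255
grip_force: 60.0
```

```bash
python3 -c "
from h import *
go((.5637,-.222,.078,9.2));print(read_state()['torque'])"
```

```text
t 9.1 pos [ 0.5649 -0.2224  0.1049] yaw 9.21 tilt [ 3.7e-03 -4.0e-04 -1.0e+00] F [4.3 1.2 5. ] w 0.0255 g 60.0
dp [-0.005  -0.0023  0.1077] spin 0.0001
[ 0.15513248 -1.02199372 -0.0330476 ]
```

Call:
{"op": "carry_out", "data": {
  "deltas": [
    {"hand": 15, "dp": [0.004, 0, 0.015], "spin": 0},
    {"hand": 15, "dp": [0.005, 0, 0.03], "spin": 0},
    {"hand": 15, "dp": [0.005, 0, 0.05], "spin": 0},
    {"hand": 15, "dp": [0.005, 0, 0.07], "spin": 0},
    {"hand": 15, "dp": [0.005, 0, 0.085], "spin": 0},
    {"hand": 15, "dp": [0.005, 0, 0.095], "spin": 0}
  ]
}}

```text
time: 9.7
ee_pos: [0.5647, -0.2222, 0.08]
eef_rot: [0.997, 0.08, 0.0, -0.0]
ft_force: [5.1, 1.7, 2.3]
width: 0.0252
grip_force: 60.0
```

```bash
python3 -c "
from h import *
go((.5637,-.222,.078,9.2));print(read_state()['torque'])"
```

```text
t 9.7 pos [ 0.5647 -0.2222  0.08  ] yaw 9.19 tilt [ 7.e-04  2.e-04 -1.e+00] F [5.1 1.7 2.3] w 0.0252 g 60.0
dp [-0.004  -0.0014  0.008 ] spin -0.0
[ 0.30657704 -1.46780624  0.0313734 ]
```

Call:
{"op": "carry_out", "data": {
  "deltas": [
    {"hand": 15, "dp": [0.004, 0, 0.008], "spin": 0},
    {"hand": 15, "dp": [0.004, 0, 0.012], "spin": 0},
    {"hand": 15, "dp": [0.004, 0, 0.016], "spin": 0},
    {"hand": 15, "dp": [0.004, 0, 0.016], "spin": 0}
  ]
}}

```text
time: 10.1
ee_pos: [0.5653, -0.2222, 0.0777]
eef_rot: [0.997, 0.08, -0.0, 0.0]
ft_force: [-2.8, 1.8, 15.3]
width: 0.0253
grip_force: 60.0
```

```bash
python3 -c "
from h import *
go((.5637,-.222,.078,9.2))"
```

```text
t 10.1 pos [ 0.5653 -0.2222  0.0777] yaw 9.18 tilt [-1.e-04 -4.e-04 -1.e+00] F [-2.8  1.8 15.3] w 0.0253 g 60.0
dp [-0.0062 -0.0018 -0.0012] spin -0.0001
```

The throat has met the edge at the expected height. One slightly firmer press, then a check.

Call:
{"op": "carry_out", "data": {
  "deltas": [
    {"hand": 15, "dp": [-0.001, 0, 0.003], "spin": 0},
    {"hand": 15, "dp": [-0.001, 0, 0.004], "spin": 0},
    {"hand": 15, "dp": [-0.001, 0, 0.004], "spin": 0}
  ]
}}

```text
time: 10.4
ee_pos: [0.5654, -0.2223, 0.0777]
eef_rot: [0.997, 0.08, 0.0, 0.0]
ft_force: [-4.8, 3.8, 22.0]
width: 0.0254
grip_force: 60.0
```

```bash
python3 -c "
from h import *
go((.5637,-.222,.078,9.2))"
```

```text
t 10.4 pos [ 0.5654 -0.2223  0.0777] yaw 9.18 tilt [ 7.e-04 -9.e-04 -1.e+00] F [-4.8  3.8 22. ] w 0.0254 g 60.0
dp [-0.0064 -0.0022 -0.0012] spin -0.0001
```

The force rose from 15 to 22 N with no further travel, so it's seated. Relaxing, then opening.

Call:
{"op": "carry_out", "data": {
  "deltas": [
    {"hand": 15, "dp": [0, 0, -0.003], "spin": 0},
    {"hand": 40, "dp": [0, 0, -0.004], "spin": 0},
    {"hand": 50, "dp": [0, 0, -0.004], "spin": 0},
    {"hand": 50, "dp": [0, 0, -0.004], "spin": 0},
    {"hand": 50, "dp": [0, 0, -0.004], "spin": 0}
  ]
}}

```text
time: 10.9
ee_pos: [0.5644, -0.2225, 0.0758]
eef_rot: [0.997, 0.08, -0.001, -0.0]
ft_force: [-0.2, -0.3, 0.2]
width: 0.0468
grip_force: 0.0
```

Call:
{"op": "carry_out", "data": {
  "deltas": [
    {"hand": 60, "dp": [0, 0, -0.04], "spin": 0},
    {"hand": 60, "dp": [0, 0, -0.1], "spin": 0},
    {"hand": 60, "dp": [0, 0, -0.25], "spin": 0},
    {"hand": 60, "dp": [0, 0, -0.42], "spin": 0},
    {"hand": 60, "dp": [0, 0, -0.6], "spin": 0},
    {"hand": 60, "dp": [0, 0, -0.7], "spin": 0},
    {"hand": 60, "dp": [0, 0, -0.76], "spin": 0},
    {"hand": 60, "dp": [0, 0, -0.76], "spin": 0},
    {"hand": 60, "dp": [0, 0, -0.76], "spin": 0}
  ]
}}

```text
time: 11.8
ee_pos: [0.5647, -0.2222, 0.2654]
eef_rot: [0.997, 0.08, -0.001, -0.0]
ft_force: [0.2, 0.7, 0.6]
width: 0.06
grip_force: 0.0
```

Run:
```python
from h import *
go()
s=read_state();im=camera('wrist').astype(int);pose=(s['ee_pos'],s['eef_rot'])
yb=np.radians(9.2);ex=np.array([np.cos(yb),np.sin(yb),0]);ey=np.array([-np.sin(yb),np.cos(yb),0])
m=np.array([.564,-.222,.08])
f=lambda *a:proj('wrist',m+a[0]*ex+a[1]*ey+[0,0,a[2]],pose)
u=f(.015,0,.012);print("head pred: +x edge",f(.024,0,.012).round(1),"L/R",f(.015,.026,.012).round(1),f(.015,-.026,.012).round(1),"-x edge",f(-.02,0.02,.012).round(1))
r,c=int(u[1]),int(u[0])
print("row",r,c-40,im[r,c-40:c+40].max(1).tolist());c2=int(f(-.02,.02,.012)[0])
print("col",c2,r-20,im[r-20:r+40,c2].max(1).tolist())
# mallet and cans: compare top pictures
a=cv2.imread('pics/top0.png').astype(int);t=camera('top')[:,:,::-1].astype(int)
d=np.abs(a-t).max(2)
for n,(y0,y1,x0,x1) in dict(mallet=(222,262,138,182),cans=(130,185,205,285),clampfork=(200,240,205,245),batten=(195,225,370,415)).items(): print(n,(d[y0:y1,x0:x1]>40).mean().round(3))
```

```text
t 11.8 pos [ 0.5647 -0.2222  0.2654] yaw 9.18 tilt [-1.3e-03  4.0e-04 -1.0e+00] F [0.2 0.7 0.6] w 0.06 g 0.0
head pred: +x edge [276.9 166.9] L/R [254.7 174.6] [299.2 174.5] -x edge [260.3 203.4]
row 174 236 [87, 88, 81, 87, 85, 84, 86, 86, 83, 87, 85, 88, 76, 73, 73, 79, 74, 77, 64, 61, 88, 86, 89, 86, 83, 87, 84, 88, 86, 86, 89, 86, 88, 88, 88, 86, 86, 84, 90, 88, 87, 87, 87, 87, 93, 94, 87, 88, 88, 91, 91, 87, 88, 88, 91, 88, 87, 90, 87, 92, 92, 86, 94, 67, 70, 72, 79, 86, 85, 86, 90, 88, 87, 87, 84, 86, 85, 88, 82, 87]
col 260 154 [126, 124, 127, 125, 129, 127, 131, 130, 137, 135, 137, 113, 64, 64, 85, 84, 82, 88, 90, 86, 83, 88, 88, 71, 52, 56, 57, 54, 52, 53, 54, 55, 55, 58, 57, 54, 53, 52, 46, 75, 90, 88, 86, 81, 84, 89, 86, 90, 78, 153, 192, 191, 190, 195, 195, 203, 206, 204, 206, 203]
mallet 0.0
cans 0.0
clampfork 0.398
batten 0.466
```

The head's edges are at columns 254.5–298.7 and rows 166.5–203. The predictions for a flush clamp were 254.7–299.2 and 166.9–203.4. The mallet and cans are unchanged in the top view. Handing in.

```bash
python3 -c "
from bench import *
print(close_job())"
```

```text
the job is handed in; nothing more can be done
None
```

The clamp is pressed down over the wall and batten near the batten's middle, with its head flush on the top edge to within about half a pixel in the wrist view; the mallet and spray cans are unmoved, and the job was handed in at about 12 s with the gripper clear.

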